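# Charge a tool battery: pack into sled, sled into charger dock, switch on

## Task

Put the orange-and-black tool battery into the blue carrier sled, brass contacts towards the sled's white contact nose, then take the loaded sled by its sides and set it on the green charger dock, contacts leading, and slide it fully home between the guides against the end block. When it is home, flip the orange toggle of the switch bank fully over to on, away from the robot, leaving the black toggles as they are and everything else on the bench where it is. Load the sled before it goes on the dock, and let go of everything at the end.

Things in the scene. Friction and masses are not known exactly. Their poses are not given: they have to be found in the camera images.
- pack: Tool battery, 0.36-0.6 kg. Black body 100 mm (x) by 52 mm (y), 26 mm high, lowest 6 mm chamfered inward 4 mm all round; on it an orange grip rail with black ribs, 76 (x) by 34 mm (y), from 26 to 54 mm above the underside. Origin: centre of the underside, on the bench; z up. Brass contacts at its +x end; at the start +x is within 0.45 rad of world +x.
- pack_contacts (a point): Point at the pack's contact (+x) end, on top of the black part, 48 mm along pack +x, 26 mm above its underside.
- sled: Blue open tray for the pack, 0.22 kg: 112 mm (x) by 64 mm (y) by 30 mm high, walls 4, floor 5 mm; pocket 104 by 56 mm centred on the origin (2 mm play each side). White nose with brass contacts reaches x = +65 mm, steel tab x = -65 mm. Origin: centre of the underside; z up; +x starts within 0.4 rad of world +x. Grip across the 64 mm at mid-length.
- sled_contacts (a point): Point on top of the sled's +x end wall: 54 mm along sled +x, 30 mm above its underside. A seated pack has its origin 5 mm above the sled's, its top 59 mm above the sled's underside, and is held by its weight only.
- dock: Green charger dock, fixed. Deck 110 mm wide (y), x = -115 to 90 mm, top 12 mm above the bench. On it aluminium guides 18 mm high, x = 30 to 65 mm, inside faces at y = +-34 mm, mouth flared from x = 20 mm; end block to 62 mm above the bench, face at x = 65 mm. Origin: on the bench under the home place; +x = slide-home direction, within 0.25 rad of world +x.
- dock_home (a point): Where the sled's origin lies when home (nose against the end block, same heading as the dock): on the deck, 12 mm above the dock's origin. Set down 45 mm short of it, the sled lies flat on the deck with its nose at the flared mouth. Friction on the deck is about 1: pressing down while sliding makes it stick.
- bank: Switch bank, fixed: dark base 90 by 190 mm, 20 mm high, carrying a row of four toggle modules along its y at 42 mm pitch (y = -63, -21, 21, 63 mm) in an order that varies. Origin: centre of the underside; +x is away from the robot, within 0.2 rad of world +x.
- sw_orange (a joint): Toggle with the orange paddle: 0 = off (leans 0.5 rad to bank -x, towards the robot), 1.0 rad = fully on (leans 0.5 rad to bank +x). Starts near 0, stays where left; about 1.5 N at the tip moves it, a hard stop at each end. Lever 57 mm long, hinged 40 mm above the bench over the bank's centre line; paddle 16 mm wide along the row, 12 mm thick; module top at 42 mm.
- sw_orange_tip (a point): Tip of the orange paddle, about 90 mm above the bench.
- sw_a (a joint): Angle of a toggle with a black paddle, built like the orange one; starts off. Leave it.
- sw_a_tip (a point): Tip of black toggle a.
- sw_b (a joint): Angle of a toggle with a black paddle, built like the orange one; starts on. Leave it.
- sw_b_tip (a point): Tip of black toggle b.
- sw_c (a joint): Angle of a toggle with a black paddle, built like the orange one; starts off. Leave it.
- sw_c_tip (a point): Tip of black toggle c.
- jar: Glass jar with a red lid, 66 mm across, 85 mm high, standing; a bystander. Origin: centre of the underside.
- wrench: Steel wrench 170 mm long lying on the bench; a bystander. Origin: underside, near the middle of its length.
- vee: Dark steel vee block 70 by 50 by 40 mm; a bystander. Origin: centre of the underside.
There are look-alikes about, which are no part of the job. Several things have the shape of the sled; the one meant has the colours described above.

How it is judged:
By the outcome, as a careful person would: the job done as asked, in the order asked, and still so for the second after the job is handed in, with the robot touching nothing.
It also fails if it takes over 56 s, if anything falls off the work surface, if the arm or the gripper's body presses on something with over 40 N, if the wrist force passes 120 N, or if a joint passes its speed limit or range.

## Robot

A 6-joint arm with a two-finger parallel gripper is mounted at the origin on the work surface. World frame = base frame: x ahead of the robot, y to its left, z up, the work surface at z = 0. Lengths are in m, angles in degrees, forces in N, time in s.
With the tool pointing down it reaches from about 0.375 to 0.9 m from the base axis. Payload 3.1 kg.
Tool frame: the origin (TCP) lies on the centre line of the jaws, within the pads' length; the fingertips stand 25 mm ahead of it and the grasp point (between the pads) lies 6 mm ahead of it; z points along the fingers, y is the line along which they close (so a half turn about z gives the same grasp; the last joint's range is limited). The gripper opens to 87 mm and grips with 3 to 60 N. Pads are 19 mm wide; open, the fingers measure 117 mm over their backs; the gripper's body (75 mm by 190 mm) begins 51 mm behind the grasp point.
Start: joints at [-73.768, 30.224, 82.088, -0, 67.689, -10.227], TCP at [0.278, -0.559, 0.248] pointing down, gripper open.
Joint ranges: [-176.69, 176.69], [-43.24, 126.21], [12.49, 139.97], [-82, 262], [0, 151.66], [-163.58, 163.58]. Speed limits (degrees/s): [159.86, 159.86, 180, 180, 180, 180].

## Interface

Orientations are given as a 3x3 rotation matrix whose columns are the frame's x, y, z axes.
In Python, from rig import * gives the robot as it stands.
- The arm moves only by the tool step_arm, never from a script. Its argument "steps" is a list of rows, each a list of 7 numbers: the shift along the tool's x, y, z normalised to -1 to 1, where 1 is 0.3 m, then the turn, a rotation vector about the tool's x, y, z normalised to -1 to 1, where 1 is 45 degrees, then the gripper's target within -1 to 1 (shut at 1, half-way at 0, fully open at -1). A call has 1 to 8 rows; each row is the pose to reach, as a shift and turn from the pose commanded when the call began, along the tool's axes at that moment; what a row does not reach only later rows make up. A row lasts 1/12 s, in which the tool goes at most 41.7 mm and 7.16 degrees, less where a joint would pass 70% of its speed; a pose out of reach is approached as far as the arm can. A call with a number of a shift or a turn outside -1 to 1 is refused whole. A call with a gripper value outside its range is refused whole. The fingers move at their own pace and stop on an object; the grip force is fixed at half the most. Time passes only in rows, so rows that repeat a pose let the fingers close. It gives the time, the measured TCP pose, the force, the opening and the grip force at its end, in the units of the state.
- read_state(): the state, without advancing time (a new reading comes with each control period).
- capture(name): name is "side" or "top"; returns a dict with "image" (480x640x3 uint8, red, green, blue), "vertical_fov" (degrees; the focal length in pixels is half the picture's height over the tangent of half this angle, whatever the lens; pixels are square), "cx", "cy" (the principal point, pixels), "k1" (the pictures are not rectified: a ray, as slopes to the right and down, at radius r is drawn at 1 + k1 r^2 times it, then the intrinsics apply), "world_from_camera" (4x4, takes a point from camera to world coordinates). Camera axes: x right, y down, z forward; pixel columns grow to the right and rows downward; lengths in m; the calibration is good to about 2 mm. A picture is of the moment at which its call begins. There is no depth.
- hand_in(): hands the job in; it is judged then, once.
The state is a dict: "time_s": time; "joint_positions": joint angles; "qvel": joint speeds; "tau": joint torques, N m; "position": TCP position; "tcp_rot": TCP orientation; "force": force on the tool from outside, world axes, zero at the start; "moment": the same for the moment, N m; "opening": opening from 0.0 (shut) to 1.0 (fully open); "grasp_force": force on a finger pad.
Only numpy, scipy, OpenCV 4.12 (cv2) and the standard library are available. Lean on these libraries where they do the work, as an engineer would, in place of code of your own. Each camera call takes 0.05 s, during which the arm holds its last target. There are 200 camera calls.

## Working session

There is one attempt and no reset: what is moved stays moved. The work goes in short steps, Python scripts to look and compute and a tool call to move; the robot and the scene stay as the last step left them, time stands still between calls to the robot, and variables do not carry over. Pictures are saved under pics/ and viewed, at most 10 in all, crops included, and the job is handed in when it is done.

Besides the shell and the picture viewer there is one more tool, called after "Emit:" by a JSON object that holds its "name" and its "arguments". step_arm: Moves the arm, as the interface text tells. Scaled input: -1 to 1 covers 0.3 m each way for a shift and 45 degrees each way for a turn. Its arguments: {"type":"object","properties":{"steps":{"type":"array"}},"required":["steps"]}

```bash
mkdir -p pics; ls
cat > h.py <<'E'
from rig import *
import numpy as np, cv2
def cap(n,f=None):
    c=capture(n)
    if f: cv2.imwrite('pics/'+f,c['image'][:,:,::-1])
    return c
def KD(c):
    f=240/np.tan(np.radians(c['vertical_fov'])/2)
    return np.array([[f,0,c['cx']],[0,f,c['cy']],[0,0,1.]]),np.array([c['k1'],0,0,0.])
def p2w(c,uv,z):
    K,D=KD(c); n=cv2.undistortPoints(np.array([[uv]],float),K,D)[0,0]
    T=np.array(c['world_from_camera']); d=T[:3,:3]@[n[0],n[1],1]; o=T[:3,3]
    return o+d*(z-o[2])/d[2]
def w2p(c,P):
    K,D=KD(c); T=np.linalg.inv(np.array(c['world_from_camera']))
    r,_=cv2.Rodrigues(T[:3,:3]); return cv2.projectPoints(np.array(P,float).reshape(-1,1,3),r,T[:3,3],K,D)[0][:,0]
E
python3 - <<'E'
from h import *
import pickle
for n in('top','side'):
    c=cap(n,n+'0.png'); pickle.dump(c,open(n+'0.pkl','wb')); print(n,c['vertical_fov'],c['cx'],c['cy'],c['k1'],np.round(c['world_from_camera'],3).tolist())
print(read_state())
E
```

```text
pics
top 43.137895656796694 323.7770902780937 241.2275312426554 0.04748027611674069 [[-0.019, -0.991, 0.133, 0.363], [-1.0, 0.02, 0.006, -0.031], [-0.008, -0.132, -0.991, 1.482], [0.0, 0.0, 0.0, 1.0]]
side 47.917093267347596 329.213798016712 236.5973518964774 -0.12586307786680273 [[0.997, -0.064, 0.04, 0.473], [-0.074, -0.738, 0.671, -1.085], [-0.013, -0.672, -0.74, 1.232], [0.0, 0.0, 0.0, 1.0]]
{'time_s': 0.1, 'joint_positions': array([-7.37685456e+01,  3.02741347e+01,  8.21471009e+01, -1.05308052e-03,
        6.76878350e+01, -1.02257732e+01]), 'qvel': array([-0.00085293, -0.05818547, -0.13354793,  0.01743337,  0.02226641,
        0.08484513]), 'tau': array([-8.58363746e-04, -4.40985453e+01, -1.77150428e+01,  6.34462922e-02,
        5.33335574e-02, -4.92866479e-05]), 'position': array([ 0.27832637, -0.55895154,  0.24667491]), 'tcp_rot': array([[ 8.95264180e-01,  4.45535350e-01, -5.48427358e-04],
       [ 4.45535572e-01, -8.95262381e-01,  1.82300668e-03],
       [ 3.21227537e-04, -1.87641648e-03, -9.99998188e-01]]), 'force': array([-0.13504303, -1.02080782,  1.15368766]), 'moment': array([-0.01135638, -0.00859415,  0.01063033]), 'grasp_force': 0.0, 'opening': 1.000493987459419}
```

View pics/top0.png

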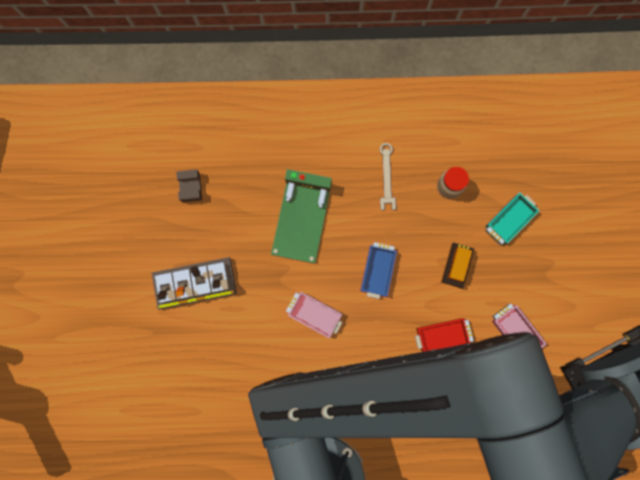

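View pics/side0.png

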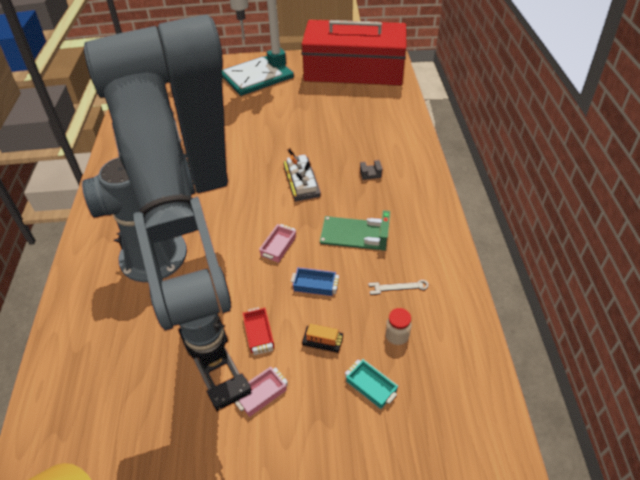

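Top view: sled-shaped candidates are blue (380,270), pink (315,315) and (520,326), red (445,335) and teal (513,219). Blue is the one described. The pack is at (459,265), the dock at (303,217), the bank at (194,283) with its orange toggle near (181,290). Next is a close crop to check.

Run:
```python
import pickle,cv2,numpy as np
t=pickle.load(open('top0.pkl','rb'))['image'];s=pickle.load(open('side0.pkl','rb'))['image']
def tile(i,x,y,w,h): 
    return cv2.resize(i[y:y+h,x:x+w,::-1],(400,300),interpolation=cv2.INTER_CUBIC)
a=np.vstack([np.hstack([tile(t,350,235,80,60),tile(t,425,235,80,60)]),np.hstack([tile(t,260,160,160*5//8,75*1),tile(t,148,250,100,75)])])
a[:300,:]=a[:300,:]
b=np.vstack([np.hstack([tile(s,280,255,80,60),tile(s,290,310,80,60)]),np.hstack([tile(s,315,195,80,60),tile(s,264,142,80,60)])])
cv2.imwrite('pics/a.png',a);cv2.imwrite('pics/b.png',b)
```

```text
(no output)
```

View pics/a.png

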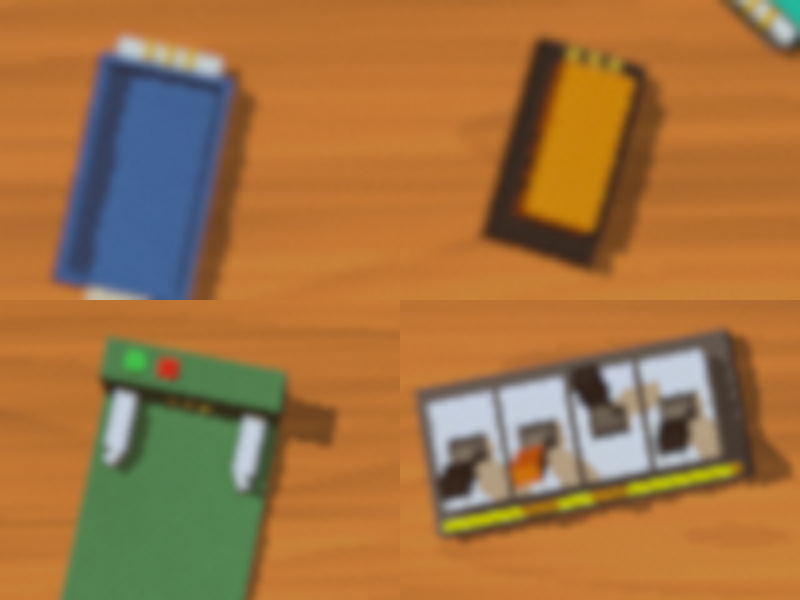

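View pics/b.png

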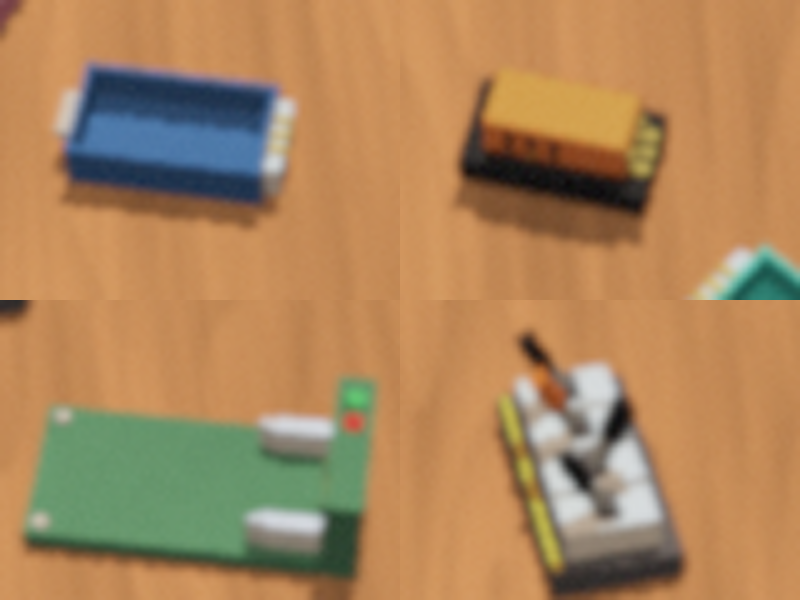

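Crops confirm it: the blue tray has the white nose at its far end, the pack has its brass end far, and the bank order from +y is black, orange, black (on), black. Now fitting poses from corners.

```bash
cat > fit.py <<'E'
from h import *
import pickle
from scipy.optimize import least_squares
def fit(items,x0):
    def pts(p,P):
        P=np.array(P)/1000; c,s=np.cos(p[2]),np.sin(p[2])
        return np.c_[p[0]+c*P[:,0]-s*P[:,1],p[1]+s*P[:,0]+c*P[:,1],P[:,2]]
    def r(p): return np.concatenate([(w2p(c,pts(p,[q[1] for q in L]))-[q[0] for q in L]).ravel() for c,L in items])
    o=least_squares(r,x0,loss='soft_l1'); return o.x,r(o.x).reshape(-1,2)
E
python3 - <<'E'
from fit import *
t=pickle.load(open('top0.pkl','rb'));s=pickle.load(open('side0.pkl','rb'))
D={'sled':([((370,245.6),(56,32,30)),((397.4,249.4),(56,-32,30)),((360.6,291.6),(-56,32,30))],
 [((298,268),(-56,32,30)),((335,272.6),(56,32,30)),((332.4,289.4),(56,-32,30)),((294,285),(-56,-32,30)),((294.4,291),(-56,-32,0)),((331.6,295.6),(56,-32,0))]),
'pack':([((453,242.6),(50,26,6)),((474,248.6),(50,-26,26)),((442,282),(-50,26,6)),((464.4,289),(-50,-26,26)),((472.4,250.6),(38,-17,54)),((449,278),(-38,17,54)),((464,282),(-38,-17,54))],
 [((309.6,324),(-38,17,54)),((338.6,329.6),(38,17,54)),((336,340.6),(38,-17,54)),((306.6,335),(-38,-17,54)),((338,352.4),(50,-26,6)),((302.6,344.4),(-50,-26,6)),((343,333),(50,26,26))]),
'dock':([((286.75,169.5),(90,55,62)),((331.75,178.25),(90,-55,62)),((285.75,178.75),(65,55,62)),((329.5,188),(65,-55,62)),((273,255),(-115,55,12)),((315,263),(-115,-55,12))],
 [((325,216),(-115,55,12)),((320,243),(-115,-55,12)),((386.6,250.4),(90,-55,0)),((383.4,210.6),(65,55,62)),((390.4,211.4),(90,55,62)),((387,238.4),(90,-55,62)),((380,236.6),(65,-55,62))]),
'bank':([((151.75,273),(45,95,20)),((229.75,257.5),(45,-95,20)),((235,293),(-45,-95,10)),((158,308.75),(-45,95,10))],[])}
for k,(a,b) in D.items():
    p0=p2w(t,a[0][0],.02)
    it=[(t,a)]+([(s,b)] if b else [])
    p,r=fit(it,[p0[0],p0[1],0.0]); print(k,np.round(p,4),'\n',np.round(r,1).tolist())
    for c,L in it:
        q,_=fit([(c,L)],p); print('   ',np.round(q,4))
E
```

```text
sled [ 0.4846 -0.1515 -0.2263] 
 [[-0.2, -0.9], [-1.5, 0.7], [-0.0, -1.3], [-1.0, -0.3], [0.7, -0.6], [-0.0, 0.6], [-1.4, 0.4], [-1.1, 0.8], [0.9, 0.8]]
    [ 0.4831 -0.1528 -0.2179]
    [ 0.4858 -0.1503 -0.2332]
pack [ 0.4939 -0.3439 -0.3101] 
 [[-1.3, 0.4], [0.4, -0.6], [-1.1, 0.2], [-0.8, -1.0], [-0.2, -0.2], [0.7, -0.9], [-0.1, -0.7], [-0.4, -0.1], [-0.7, -0.1], [-1.1, 0.1], [-0.8, -0.1], [0.8, 1.9], [-1.3, 2.3], [0.2, 0.4]]
    [ 0.4929 -0.3446 -0.3137]
    [ 0.4953 -0.3427 -0.311 ]
dock [ 0.6301  0.0282 -0.2154] 
 [[0.1, -0.7], [0.1, -0.8], [-1.0, 0.0], [0.4, -0.5], [-1.7, -0.5], [0.5, 0.2], [-0.8, 0.7], [-1.2, -0.5], [-0.2, 1.4], [-1.3, 0.1], [-0.1, 0.0], [0.8, -0.5], [-0.7, 0.5]]
    [ 0.6291  0.0278 -0.2138]
    [ 0.6319  0.0292 -0.22  ]
bank [0.4637 0.2936 0.1719] 
 [[-0.5, -0.9], [-0.6, -0.4], [1.1, 0.9], [0.2, 0.4]]
    [0.4637 0.2936 0.1719]
```

Emit:
{"name": "step_arm", "arguments": {"steps": [[0.964,-0.321,0.39,0,0,0.983,-1],[0.964,-0.321,0.39,0,0,0.983,-1],[0.964,-0.321,0.39,0,0,0.983,-1],[0.964,-0.321,0.39,0,0,0.983,-1],[0.964,-0.321,0.39,0,0,0.983,-1],[0.964,-0.321,0.39,0,0,0.983,-1],[0.964,-0.321,0.39,0,0,0.983,-1],[0.964,-0.321,0.39,0,0,0.983,-1]]}}

```text
time_s: 0.77
position: [0.4954, -0.3427, 0.1295]
tcp_rot: [[0.952, -0.307, -0.001], [-0.307, -0.952, 0.001], [-0.001, -0.0, -1.0]]
force: [-0.1, -0.8, -0.8]
opening: 1.001
grasp_force: 0.0
```

Emit:
{"name": "step_arm", "arguments": {"steps": [[-0.004,0.005,0.13,0,0,0,-1],[-0.004,0.005,0.248,0,0,0,-1],[-0.004,0.005,0.248,0,0,0,-1],[-0.004,0.005,0.248,0,0,0,1],[-0.004,0.005,0.248,0,0,0,1],[-0.004,0.005,0.248,0,0,0,1],[-0.004,0.005,0.248,0,0,0,1],[-0.004,0.005,0.248,0,0,0,1]]}}

```text
time_s: 1.43
position: [0.4935, -0.3468, 0.0584]
tcp_rot: [[0.952, -0.306, 0.003], [-0.306, -0.952, -0.003], [0.004, 0.002, -1.0]]
force: [-0.4, 0.6, -0.5]
opening: 0.71
grasp_force: 0.0
```

Emit:
{"name": "step_arm", "arguments": {"steps": [[0,0,0,0,0,0,1],[0,0,0,0,0,0,1],[0,0,0,0,0,0,1],[0,0,0,0,0,0,1],[0,0,0,0,0,0,1],[0,0,0,0,0,0,1],[0,0,0,0,0,0,1],[0,0,0,0,0,0,1]]}}

```text
time_s: 2.1
position: [0.4932, -0.3434, 0.0567]
tcp_rot: [[0.952, -0.306, 0.0], [-0.306, -0.952, 0.003], [-0.001, -0.003, -1.0]]
force: [1.9, 5.7, 4.7]
opening: 0.394
grasp_force: 30.0
```

Emit:
{"name": "step_arm", "arguments": {"steps": [[0,0,-0.1,0,0,0,1],[0,0,-0.22,0,0,0,1],[-0.226,-0.6,-0.22,0,0,-0.107,1],[-0.226,-0.6,-0.22,0,0,-0.107,1],[-0.226,-0.6,-0.22,0,0,-0.107,1],[-0.226,-0.6,-0.22,0,0,-0.107,1],[-0.226,-0.6,-0.22,0,0,-0.107,1],[-0.226,-0.6,-0.22,0,0,-0.107,1]]}}

```text
time_s: 2.77
position: [0.4788, -0.1461, 0.1208]
tcp_rot: [[0.976, -0.22, -0.009], [-0.22, -0.976, 0.007], [-0.011, -0.005, -1.0]]
force: [-0.3, 0.2, -5.6]
opening: 0.387
grasp_force: 30.0
```

Emit:
{"name": "step_arm", "arguments": {"steps": [[0,0,0,0,0,0,1],[0,0,0,0,0,0,1]]}}

```text
time_s: 2.93
position: [0.4836, -0.1536, 0.1218]
tcp_rot: [[0.975, -0.223, 0.0], [-0.223, -0.975, -0.001], [0.0, 0.0, -1.0]]
force: [-0.0, -0.0, -5.0]
opening: 0.388
grasp_force: 30.0
```

Run:
```python
from h import *
import pickle
T=[]
s=read_state();print(s['position'],np.degrees(np.arctan2(s['tcp_rot'][1,0],s['tcp_rot'][0,0])),s['opening'],s['force'])
for n,(x,y) in (('top',(340,225)),('side',(275,235))):
    c=cap(n);pickle.dump(c,open(n+'1.pkl','wb')); T.append(cv2.resize(c['image'][y:y+75,x:x+80,::-1],(400,375),interpolation=cv2.INTER_CUBIC))
cv2.imwrite('pics/c.png',np.hstack(T))
```

```text
[ 0.48358779 -0.15359213  0.12176125] -12.912558646885703 0.38831120081720255 [-0.03572456 -0.04394963 -5.04869224]
```

View pics/c.png

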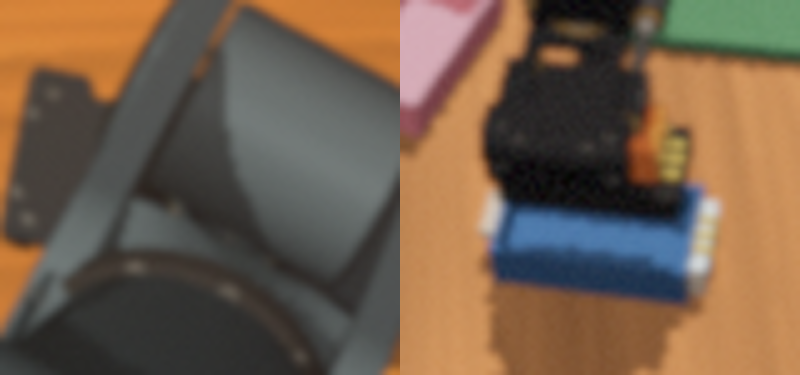

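Run:
```python
from fit import *
c=pickle.load(open('side1.pkl','rb'))
L=[((332.6,260.6),(50,26,91)),((331.6,278),(50,-26,71)),((331.8,273),(50,-26,91)),((295.6,274.6),(-50,-26,71))]
print(np.round(fit([(c,L[:3])],[.484,-.153,-.225])[0],4))
a=-.2254;P=np.array([l[1] for l in L])/1000
W=np.c_[.4844+np.cos(a)*P[:,0]-np.sin(a)*P[:,1],-.1538+np.sin(a)*P[:,0]+np.cos(a)*P[:,1],P[:,2]]
print(np.round(w2p(c,W),1).tolist())
```

```text
[ 0.4851 -0.1537 -0.1289]
[[333.1, 260.3], [330.4, 279.7], [330.3, 275.1], [294.2, 275.6]]
```

Emit:
{"name": "step_arm", "arguments": {"steps": [[0,-0.008,0,0,0,0,1],[0,-0.008,0.05,0,0,0,1],[0,-0.008,0.1,0,0,0,1],[0,-0.008,0.12,0,0,0,1],[0,-0.008,0.13,0,0,0,1],[0,-0.008,0.14,0,0,0,1],[0,-0.008,0.15,0,0,0,1],[0,-0.008,0.15,0,0,0,1]]}}

```text
time_s: 3.7
position: [0.4839, -0.1513, 0.0771]
tcp_rot: [[0.974, -0.225, 0.0], [-0.225, -0.974, -0.0], [0.0, 0.0, -1.0]]
force: [0.2, -0.3, -5.8]
opening: 0.387
grasp_force: 30.0
```

Emit:
{"name": "step_arm", "arguments": {"steps": [[0,0,0.015,0,0,0,1],[0,0,0.03,0,0,0,1],[0,0,0.042,0,0,0,1],[0,0,0.048,0,0,0,1],[0,0,0.048,0,0,0,1]]}}

```text
time_s: 4.12
position: [0.4835, -0.1508, 0.0622]
tcp_rot: [[0.975, -0.224, -0.001], [-0.224, -0.975, 0.001], [-0.001, -0.0, -1.0]]
force: [-0.0, -0.1, -5.3]
opening: 0.389
grasp_force: 30.0
```

Emit:
{"name": "step_arm", "arguments": {"steps": [[0,0,0.002,0,0,0,-1],[0,0,0.002,0,0,0,-1],[0,0,0.002,0,0,0,-1],[0,0,0.002,0,0,0,-1],[0,0,0.002,0,0,0,-1],[0,0,0.002,0,0,0,-1],[0,0,0.002,0,0,0,-1],[0,0,0.002,0,0,0,-1]]}}

```text
time_s: 4.78
position: [0.4839, -0.1511, 0.0623]
tcp_rot: [[0.975, -0.224, 0.0], [-0.224, -0.975, -0.0], [0.0, 0.0, -1.0]]
force: [0.4, 0.0, 0.4]
opening: 0.907
grasp_force: 0.0
```

Emit:
{"name": "step_arm", "arguments": {"steps": [[0,0,0,0,0,0,-1],[0,0,0,0,0,0,-1],[0,0,0,0,0,0,-1],[0,0,0,0,0,0,-1]]}}

```text
time_s: 5.12
position: [0.4838, -0.1511, 0.0621]
tcp_rot: [[0.975, -0.224, 0.0], [-0.224, -0.975, 0.0], [0.0, -0.0, -1.0]]
force: [-0.8, -0.2, 0.1]
opening: 1.001
grasp_force: 0.0
```

Run:
```python
from h import *
import pickle
c=cap('side');pickle.dump(c,open('side2.pkl','wb'));x,y=270,230
cv2.imwrite('pics/d.png',cv2.resize(c['image'][y:y+75,x:x+100,::-1],(800,600),interpolation=cv2.INTER_CUBIC))
```

```text
(no output)
```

View pics/d.png

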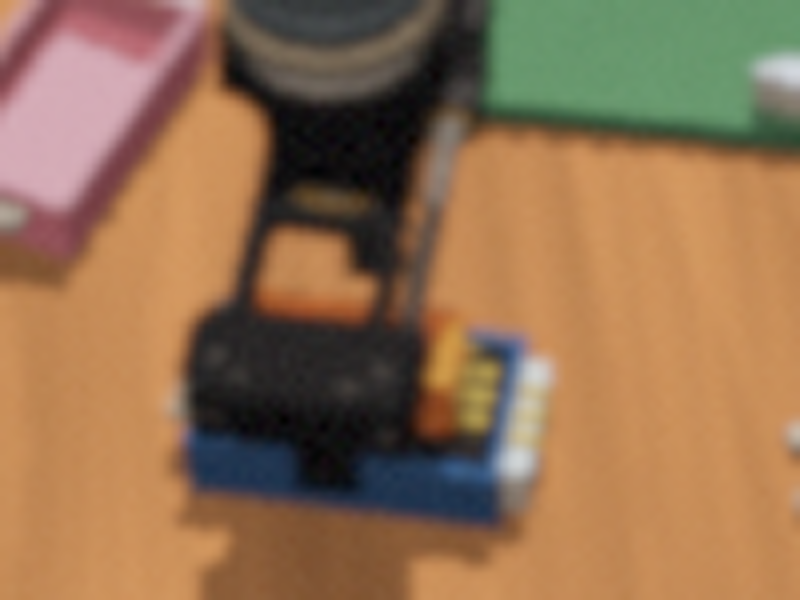

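The pack sits in the sled with its brass contacts (crop 480,390) next to the white nose (525,420). Now gripping the sled by its sides.

Emit:
{"name": "step_arm", "arguments": {"steps": [[0,0,0.05,0,0,0,-1],[0,0,0.093,0,0,0,-1],[0,0,0.093,0,0,0,-1],[0,0,0.093,0,0,0,1],[0,0,0.093,0,0,0,1],[0,0,0.093,0,0,0,1],[0,0,0.093,0,0,0,1],[0,0,0.093,0,0,0,1]]}}

```text
time_s: 5.83
position: [0.4842, -0.1511, 0.0348]
tcp_rot: [[0.974, -0.225, 0.001], [-0.225, -0.974, -0.0], [0.001, 0.0, -1.0]]
force: [0.0, 0.7, 1.0]
opening: 0.735
grasp_force: 30.0
```

Emit:
{"name": "step_arm", "arguments": {"steps": [[0,0,0,0,0,0,1],[0,0,0,0,0,0,1],[0,0,0,0,0,0,1],[0,0,0,0,0,0,1]]}}

```text
time_s: 6.17
position: [0.4841, -0.1511, 0.0348]
tcp_rot: [[0.974, -0.225, 0.001], [-0.225, -0.974, -0.0], [0.001, 0.0, -1.0]]
force: [0.1, 1.1, 5.7]
opening: 0.732
grasp_force: 30.0
```

Emit:
{"name": "step_arm", "arguments": {"steps": [[0,0,-0.08,0,0,0,1],[0,0,-0.2,0,0,0,1],[0.035,-0.13,-0.2,0,0,-0.015,1],[0.07,-0.26,-0.2,0,0,-0.015,1],[0.1,-0.39,-0.2,0,0,-0.015,1],[0.135,-0.52,-0.2,0,0,-0.015,1],[0.16,-0.63,-0.2,0,0,-0.015,1],[0.177,-0.69,-0.2,0,0,-0.015,1]]}}

```text
time_s: 6.83
position: [0.5819, 0.0427, 0.0927]
tcp_rot: [[0.978, -0.21, -0.002], [-0.21, -0.978, 0.001], [-0.002, -0.001, -1.0]]
force: [-0.5, -0.5, -7.4]
opening: 0.729
grasp_force: 30.0
```

Emit:
{"name": "step_arm", "arguments": {"steps": [[0,0,0,0,0,0,1],[0,0,0,0,0,0,1],[0,0,0.05,0,0,0,1],[0,0,0.09,0,0,0,1],[0,0,0.09,0,0,0,1],[0,0,0.09,0,0,0,1]]}}

```text
time_s: 7.33
position: [0.5799, 0.038, 0.0656]
tcp_rot: [[0.977, -0.214, -0.005], [-0.214, -0.977, 0.0], [-0.005, 0.001, -1.0]]
force: [0.1, 0.7, -7.1]
opening: 0.73
grasp_force: 30.0
```

Run:
```python
from h import *
import pickle
c=cap('side');pickle.dump(c,open('side3.pkl','wb'));x,y=310,180
cv2.imwrite('pics/e.png',cv2.resize(c['image'][y:y+75,x:x+100,::-1],(800,600),interpolation=cv2.INTER_CUBIC))
```

```text
(no output)
```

View pics/e.png

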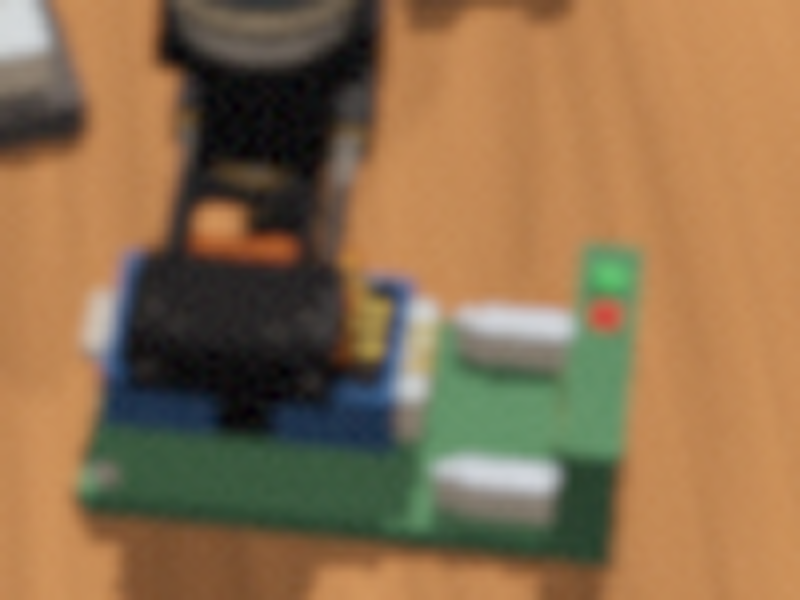

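Run:
```python
from fit import *
c=pickle.load(open('side3.pkl','rb'))
L=[((358.75,235.9),(56,-32,30.8)),((361.25,215.25),(56,32,60.8)),((359.4,229.4),(56,-32,60.8)),((325.6,211.5),(-56,32,60.8)),((323.5,233.1),(-56,-32,30.8))]
g=[(310+x/8,180+y/8) for x,y in((583,245),(642,250),(617,457),(608,563),(80,508))]
G=list(zip(g,[(65,55,62),(90,55,62),(90,-55,62),(90,-55,0),(-115,-55,6)]))
p,r=fit([(c,L)],[.582,.038,-.215]);q,r2=fit([(c,G)],[.63,.028,-.215]);print(p,r.round(1).tolist(),q,r2.round(1).tolist())
for d in (q,[.6319,.0292,-.2154],[.6301,.0282,-.2154]):
  e=p[:2]-d[:2];a=d[2];print(e@[np.cos(a),np.sin(a)],e@[-np.sin(a),np.cos(a)])
print(read_state()['position'])
```

```text
[ 0.5800272   0.03905379 -0.21013075] [[0.6, 0.6], [0.4, -0.8], [0.2, 0.3], [-0.4, -0.3], [-1.1, 0.0]] [ 0.63082582  0.03064796 -0.22016007] [[-0.6, -0.4], [0.2, -0.3], [0.7, 0.3], [0.4, 0.9], [-1.0, -0.4]]
-0.05140818339976469 -0.002890756849446511
-0.05278020244639955 -0.0014611165792083585
-0.0512355368894363 -9.9496838924195e-05
[0.58097937 0.03798106 0.06645174]
```

Emit:
{"name": "step_arm", "arguments": {"steps": [[0.005,-0.006,0.02,0,0,0,1],[0.005,-0.006,0.04,0,0,0,1],[0.005,-0.006,0.055,0,0,0,1],[0.005,-0.006,0.062,0,0,0,1],[0.005,-0.006,0.062,0,0,0,1],[0.005,-0.006,0.062,0,0,0,1],[0.005,-0.006,0.062,0,0,0,1]]}}

```text
time_s: 7.97
position: [0.584, 0.0403, 0.0488]
tcp_rot: [[0.977, -0.213, 0.0], [-0.213, -0.977, -0.0], [0.0, -0.0, -1.0]]
force: [0.8, 0.2, -7.1]
opening: 0.731
grasp_force: 30.0
```

Emit:
{"name": "step_arm", "arguments": {"steps": [[0.02,0.003,0.004,0,0,0,1],[0.04,0.003,0.004,0,0,0,1],[0.06,0.003,0.004,0,0,0,1],[0.08,0.003,0.004,0,0,0,1],[0.1,0.003,0.004,0,0,0,1],[0.12,0.003,0.004,0,0,0,1],[0.12,0.003,0.004,0,0,0,1]]}}

```text
time_s: 8.55
position: [0.6213, 0.0311, 0.0477]
tcp_rot: [[0.977, -0.213, 0.004], [-0.213, -0.977, -0.001], [0.004, -0.0, -1.0]]
force: [1.0, -0.1, -7.5]
opening: 0.736
grasp_force: 30.0
```

Emit:
{"name": "step_arm", "arguments": {"steps": [[0.01,0,0.002,0,0,0,1],[0.02,0,0.002,0,0,0,1],[0.025,0,0.002,0,0,0,1],[0.03,0,0.002,0,0,0,1],[0.034,0,0.002,0,0,0,1],[0.034,0,0.002,0,0,0,1]]}}

```text
time_s: 9.05
position: [0.629, 0.0295, 0.0469]
tcp_rot: [[0.977, -0.213, 0.0], [-0.213, -0.977, -0.0], [0.0, -0.0, -1.0]]
force: [-1.6, -0.1, -4.7]
opening: 0.732
grasp_force: 30.0
```

Emit:
{"name": "step_arm", "arguments": {"steps": [[0.004,0,0,0,0,0,1],[0.008,0,0,0,0,0,1],[0.012,0,0,0,0,0,1],[0.012,0,0,0,0,0,1]]}}

```text
time_s: 9.38
position: [0.6306, 0.0291, 0.0468]
tcp_rot: [[0.977, -0.213, -0.004], [-0.213, -0.977, 0.001], [-0.004, 0.0, -1.0]]
force: [-6.1, 1.1, -1.3]
opening: 0.732
grasp_force: 30.0
```

Emit:
{"name": "step_arm", "arguments": {"steps": [[0.005,0,-0.002,0,0,0,1],[0.01,0,-0.002,0,0,0,1],[0.012,0,-0.002,0,0,0,1],[0.012,0,-0.002,0,0,0,1]]}}

```text
time_s: 9.72
position: [0.6308, 0.0291, 0.0468]
tcp_rot: [[0.977, -0.213, -0.011], [-0.213, -0.977, 0.002], [-0.012, 0.001, -1.0]]
force: [-10.0, 2.1, -0.4]
opening: 0.733
grasp_force: 30.0
```

Emit:
{"name": "step_arm", "arguments": {"steps": [[0.006,0,0,0,0,0,1],[0.012,0,0,0,0,0,1],[0.012,0,0,0,0,0,1],[0.004,0,0,0,0,0,1],[-0.006,0,0,0,0,0,1],[-0.006,0,0,0,0,0,-1],[-0.006,0,0,0,0,0,-1],[-0.006,0,0,0,0,0,-1]]}}

```text
time_s: 10.38
position: [0.6372, 0.0277, 0.049]
tcp_rot: [[0.977, -0.213, 0.007], [-0.213, -0.977, -0.001], [0.007, -0.0, -1.0]]
force: [-0.1, -0.3, 0.3]
opening: 0.879
grasp_force: 0.0
```

Emit:
{"name": "step_arm", "arguments": {"steps": [[0,0,0,0,0,0,-1],[0,0,0,0,0,0,-1],[0,0,0,0,0,0,-1],[0,0,-0.1,0,0,0,-1],[0,0,-0.2,0,0,0,-1],[0,0,-0.3,0,0,0,-1],[0,0,-0.4,0,0,0,-1],[0,0,-0.5,0,0,0,-1]]}}

```text
time_s: 11.05
position: [0.6341, 0.0283, 0.199]
tcp_rot: [[0.977, -0.213, 0.0], [-0.213, -0.977, -0.0], [0.0, 0.0, -1.0]]
force: [0.1, 0.5, -0.4]
opening: 0.997
grasp_force: 0.0
```

Emit:
{"name": "step_arm", "arguments": {"steps": [[-0.97,-0.727,0,0,0,-0.492,1],[-0.97,-0.727,0,0,0,-0.492,1],[-0.97,-0.727,0,0,0,-0.492,1],[-0.97,-0.727,0,0,0,-0.492,1],[-0.97,-0.727,0,0,0,-0.492,1],[-0.97,-0.727,0,0,0,-0.492,1],[-0.97,-0.727,0,0,0,-0.492,1],[-0.97,-0.727,0,0,0,-0.492,1]]}}

```text
time_s: 11.72
position: [0.4148, 0.2817, 0.1978]
tcp_rot: [[0.985, 0.171, 0.001], [0.171, -0.985, 0.001], [0.001, -0.0, -1.0]]
force: [0.8, 1.0, 0.1]
opening: 0.476
grasp_force: 0.0
```

Emit:
{"name": "step_arm", "arguments": {"steps": [[0,0,0,0,0,0,1],[0,0,0,0,0,0,1],[0,0,0,0,0,0,1]]}}

```text
time_s: 11.97
position: [0.4167, 0.2806, 0.1978]
tcp_rot: [[0.985, 0.172, 0.002], [0.172, -0.985, 0.0], [0.002, 0.0, -1.0]]
force: [0.7, 0.4, -0.1]
opening: 0.249
grasp_force: 0.0
```

Run:
```python
from h import *
import pickle
s=read_state();print(s['position'],np.degrees(np.arctan2(s['tcp_rot'][1,0],s['tcp_rot'][0,0])),s['opening'])
T=[]
for n,(x,y) in (('top',(258,155)),('side',(308,185))):
    c=cap(n);pickle.dump(c,open(n+'4.pkl','wb')); T.append(cv2.resize(c['image'][y:y+112,x:x+100 if n=='side' else x+100,::-1],(400,448),interpolation=cv2.INTER_CUBIC))
cv2.imwrite('pics/f.png',np.hstack(T))
```

```text
[0.41669517 0.28064936 0.1977817 ] 9.91289445587901 0.24901940390739746
```

View pics/f.png

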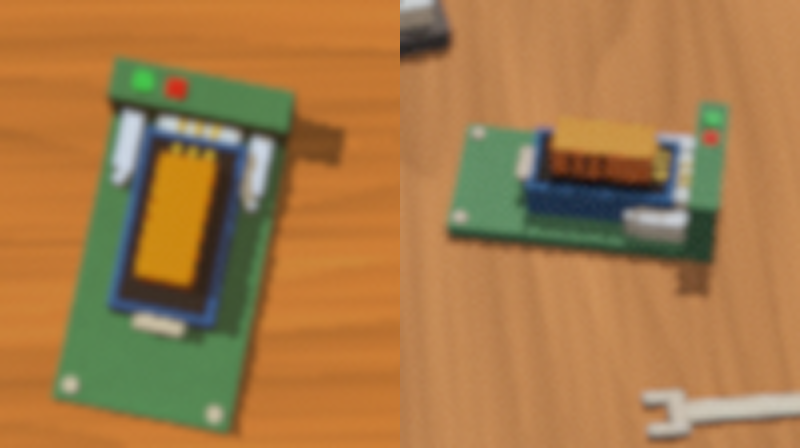

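Emit:
{"name": "step_arm", "arguments": {"steps": [[-0.055,-0.086,0,0,0,0,1],[-0.055,-0.086,0,0,0,0,1],[-0.055,-0.086,0,0,0,0,1],[-0.055,-0.086,0,0,0,0,1],[-0.055,-0.086,0,0,0,0,1]]}}

```text
time_s: 12.48
position: [0.3966, 0.3022, 0.1975]
tcp_rot: [[0.986, 0.169, 0.001], [0.169, -0.986, 0.0], [0.001, 0.0, -1.0]]
force: [0.2, 0.3, 1.2]
opening: 0.006
grasp_force: 0.0
```

Run:
```python
from fit import *
t=pickle.load(open('top4.pkl','rb'))
for d in ((.6291,.0278,-.2138),(.6301,.0282,-.2154)):
  for P in((-.056,.032,.042),(-.056,-.032,.042)):
    a=d[2];w=[d[0]+np.cos(a)*P[0]-np.sin(a)*P[1],d[1]+np.sin(a)*P[0]+np.cos(a)*P[1],P[2]];print(w2p(t,[w]))
t0=pickle.load(open('top0.pkl','rb'));s0=pickle.load(open('side0.pkl','rb'))
B=lambda x,y,z:[.4637+.9853*x-.1711*y,.2936+.1711*x+.9853*y,z]
print('toptip',w2p(t0,[B(-.027,.021,.09)]),'side tips',[w2p(s0,[B(x,y,.09)]).round(1).tolist() for x,y in((-.027,.063),(-.027,.021),(.027,-.021),(-.027,-.063))])
s=read_state();e=s['position']-np.array([.4637,.2936,0]);print(s['position'],s['opening'],'bank',.9853*e[0]+.1711*e[1],-.1711*e[0]+.9853*e[1])
```

```text
[[284.73172536 231.37756224]]
[[310.88595088 236.45073456]]
[[284.52824709 230.94100562]]
[[310.67131452 236.05464609]]
toptip [[179.37636034 294.27561473]] side tips [[[288.2, 150.5]], [[290.6, 158.2]], [[309.3, 163.4]], [[295.7, 174.4]]]
[0.39656266 0.30224753 0.19748956] 0.006169082106007203 bank -0.0646708255138451 0.020007612261594525
```

Emit:
{"name": "step_arm", "arguments": {"steps": [[0,-0.003,0.12,0,0,0,1],[0,-0.003,0.24,0,0,0,1],[0,-0.003,0.342,0,0,0,1],[0,-0.003,0.342,0,0,0,1],[0.04,-0.003,0.342,0,0,0,1],[0.08,-0.003,0.342,0,0,0,1],[0.11,-0.003,0.342,0,0,0,1],[0.11,-0.003,0.342,0,0,0,1]]}}

```text
time_s: 13.15
position: [0.4305, 0.3098, 0.0963]
tcp_rot: [[0.985, 0.17, 0.004], [0.17, -0.985, 0.001], [0.004, -0.001, -1.0]]
force: [0.8, 0.2, -0.0]
opening: 0.008
grasp_force: 0.0
```

Emit:
{"name": "step_arm", "arguments": {"steps": [[0.02,0,0,0,0,0,1],[0.04,0,0,0,0,0,1],[0.06,0,0,0,0,0,1],[0.08,0,0,0,0,0,1],[0.1,0,0,0,0,0,1],[0.11,0,0,0,0,0,1],[0.11,0,0,0,0,0,1]]}}

```text
time_s: 13.73
position: [0.4604, 0.3152, 0.0945]
tcp_rot: [[0.985, 0.171, -0.001], [0.171, -0.985, -0.0], [-0.001, 0.0, -1.0]]
force: [-2.4, 0.2, 0.7]
opening: 0.009
grasp_force: 1.0
```

Emit:
{"name": "step_arm", "arguments": {"steps": [[0.01,0,0,0,0,0,1],[0.02,0,0,0,0,0,1],[0.025,0,0,0,0,0,1],[0.025,0,0,0,0,0,1]]}}

```text
time_s: 14.07
position: [0.4615, 0.3154, 0.0941]
tcp_rot: [[0.985, 0.171, -0.013], [0.171, -0.985, -0.004], [-0.014, 0.001, -1.0]]
force: [-10.1, -0.2, 5.8]
opening: -0.001
grasp_force: 6.6
```

Emit:
{"name": "step_arm", "arguments": {"steps": [[0.008,0,0,0,0,0,1],[0.008,0,0,0,0,0,1],[-0.1,0,0,0,0,0,1],[-0.2,0,0,0,0,0,1],[-0.25,0,-0.13,0,0,0,1],[-0.25,0,-0.27,0,0,0,1],[-0.25,0,-0.4,0,0,0,1],[-0.25,0,-0.4,0,0,0,1]]}}

```text
time_s: 14.73
position: [0.399, 0.3064, 0.2221]
tcp_rot: [[0.985, 0.172, 0.018], [0.172, -0.985, 0.008], [0.019, -0.005, -1.0]]
force: [0.5, 0.1, -0.7]
opening: 0.002
grasp_force: 0.0
```

Run:
```python
from h import *
T=[]
for n,(x,y) in (('top',(145,220)),('side',(262,138))):
    c=cap(n,n+'5.png'); T.append(cv2.resize(c['image'][y:y+75 if n=='side' else y+100,x:x+(75 if n=='side' else 100),::-1],(400,400),interpolation=cv2.INTER_CUBIC))
cv2.imwrite('pics/g.png',np.hstack(T)); print(read_state()['position'])
```

```text
[0.39587737 0.30460429 0.21700888]
```

View pics/g.png

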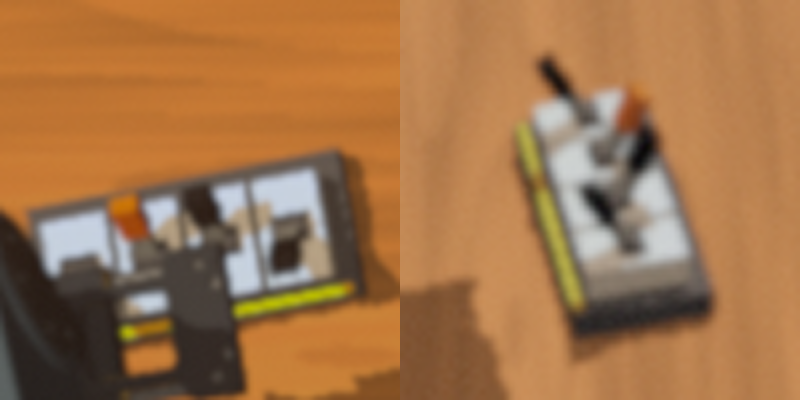

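The orange toggle (crop 630,105) now leans fully away, parallel to the black one that was already on. The other two blacks still lean towards the robot.

Emit:
{"name": "step_arm", "arguments": {"steps": [[0,0,0,0,0,0,-1],[0,0,0,0,0,0,-1],[0,0,0,0,0,0,-1],[0,0,0,0,0,0,-1]]}}

```text
time_s: 15.17
position: [0.3932, 0.3033, 0.2134]
tcp_rot: [[0.985, 0.171, -0.003], [0.171, -0.985, -0.001], [-0.003, 0.001, -1.0]]
force: [0.5, -0.4, 0.2]
opening: 0.221
grasp_force: 0.0
```

```bash
python3 -c "
from rig import *
print(hand_in())"
```

```text
the job is handed in; nothing more can be done
None
```

I handed in the job at about 15 s of the 56 s allowed: the pack is in the blue sled with contacts to the nose, the sled is home against the end block (it stopped moving at about 10 N of push), the orange toggle is fully on, and the gripper is clear of everything; no verdict came back.

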